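Hold an offcut in the dowel-drilling corner with the push stick

ROBOT

A 7-joint arm with a two-finger parallel gripper is mounted at the origin on a cart in front of the work surface, level with it; the furniture and walls round the work are solid. World frame = base frame: x ahead of the robot, y to its left, z up, the work surface at z = 0. Lengths are in m, angles in rad, forces in N, time in s.
With the tool pointing down it reaches from about 0.4 to 0.85 m from the base axis. Payload 10.4 kg.
Tool frame: the origin (TCP) lies on the centre line of the jaws, within the pads' length; the fingertips stand bot.tcp_to_tips ahead of it and the grasp point (between the pads) is the TCP (bot.tcp_to_tips is the distance from the TCP to the fingertips, in m); z points along the fingers, y is the line along which they close (so a half turn about z gives the same grasp; the last joint's range is limited). The gripper opens to 87 mm and grips with 3 to 60 N. Pads are 19 mm wide; open, the fingers measure 117 mm over their backs; the gripper's body (75 mm by 190 mm) begins 51 mm behind the grasp point.
Start: joints at [-1.242, 0.332, -0.065, 1.46, 0.022, 1.35, -0.088], TCP at [0.215, 0.587, 0.242] pointing down, gripper open.
Joint ranges: [-2.6, 2.6], [-0.5, 2.12], [-1.47, 1.34], [0.16, 2.42], [-1.27, 4.41], [0.06, 2.06], [-2.6, 2.6]. Speed limits (rad/s): [2.22, 2.22, 2.79, 2.79, 3.14, 3.14, 3.14].

INTERFACE

Orientations are given as a 3x3 rotation matrix whose columns are the frame's x, y, z axes.
In Python, from station import bot gives the robot as it stands. The module is installed in compiled form; this text tells all that it offers.
- The arm moves only by the tool play_rows, never from a script. Its argument "moves" is a list that holds one entry, the list of rows, each a list of 5 numbers: the shift along the tool's x, y, z scaled (see below), then the turn about the tool's z scaled (see below), then the opening, from -1 (shut) to 1 (fully open), so that 0 is half open. A call has exactly 8 rows; each row is the pose to reach, as a shift and turn from the pose commanded when the call began, along the tool's axes at that moment; what a row does not reach only later rows make up. The controller multiplies each number of a shift by 0.4 m and each number of a turn by 45 degrees. A row lasts 1/8 s, in which the tool goes at most 62.5 mm and 10.7 degrees, less where a joint would pass 70% of its speed; a pose out of reach is approached as far as the arm can. A call with a number of a shift or a turn outside -1 to 1 is refused whole. A call with a gripper value outside its range is refused whole. The fingers move at their own pace and stop on an object; "squeeze" is the grip in N (left out, the last holds). Time passes only in rows, so rows that repeat a pose let the fingers close, or fill a call up. It gives the time, the measured TCP pose, the force, the opening and the grip force at its end, in the units of the state.
- bot.read_state(): the state, without advancing time (a new reading comes with each control period).
- bot.camera(name): name is "scene" or "top"; returns a dict with "img" (480x640x3 uint8, red, green, blue), "K" (3x3 intrinsics, pixels), "rvec" (rotation vector, rad) and "tvec" (3), from world to camera coordinates, as OpenCV has them. Camera axes: x right, y down, z forward; pixel columns grow to the right and rows downward; lengths in m; the calibration is good to about 2 mm. A picture is of the moment at which its call begins. There is no depth.
- bot.finish_job(): hands the job in; it is judged then, once.
The state is a dict: "time": time; "joint_pos": joint angles; "qvel": joint speeds; "effort": joint torques, N m; "ee_pos": TCP position; "eef_rot": TCP orientation; "contact_force": force on the tool from outside, world axes, zero at the start; "moment": the same for the moment, N m; "width": finger opening in m; "grasp_force": force on a finger pad.
Only numpy, scipy, OpenCV 4.12 (cv2) and the standard library are available. Lean on these libraries where they do the work, as an engineer would, in place of code of your own. Each camera call takes 0.05 s, during which the arm holds its last target. There are 200 camera calls.

TASK

Lay the slim pine offcut flat on the drilling board, lengthways along the fence and with one end up against the stop block, and let go of it. Then pull the orange push stick up out of its holder, set its notched foot on the offcut's top edge on the robot's side, and with one slanting push press the offcut flush against the fence and down on the board, its end still at the stop. Finish while holding it so: stick in the gripper, pushing firmly, hand clear of the offcut; do not disturb the tape measure or the key set.

Things in the scene. Friction and masses are not known exactly. Their poses are not given: they have to be found in the camera images.
- offcut: The workpiece: plain pine offcut, 45 (x) x 110 (y) x 30 (z) mm, about 90 g, lying flat on the bench at the start, right of the drilling board. Origin at the centre of its underside, z up, y along its length; a half turn makes no difference. A thicker, nearly square offcut further back is not part of the job. Friction on the board is about 0.6, so a steep push jams it before it slides.
- drilling_board: Fixed plywood board, 140 (x) x 300 (y) x 18 (z) mm. Origin at the centre of its underside, on the bench; x points away from the robot to the fence, y left along it. Off its +y end lies a green drill, axis along y at x = 15, 33 mm above the bench, its bit pointing to -y: tip at y = 95 mm, chuck from y = 153 mm, clamp top 65 mm above the bench. The drill stays off.
- fence: Fixed aluminium rail on the far side of the board, 20 mm thick, 298 mm long, 34 mm high; its face is at x = 45 mm of the board. Origin at the middle of the lower edge of its face, on the board's upper face. The face looks to -x; y runs along the fence, to the left.
- stop_block: Dark wooden block fixed before the right part of the fence, black knob over the fence (62 mm above the board). Origin: inner corner of board top (z=0), fence face (x=0) and stop face (y=0); x into the fence, y left along it, z up. Block: x -80..0, y -30..0, z 0..30 mm. A seated offcut has its centre at x=-22.5, y=55 and its top edge on the robot's side at x=-45, z=30 mm.
- push_stick: Orange push stick, 200 mm long, 18 mm thick (y), 90 g, upright, handle up; 30 mm wide (x) from 85 mm up to the top, 46 mm at the foot. Origin at the middle of the foot, z up the stick. A V notch in the foot, 120 degrees, 38 mm across, runs through along y; a half turn makes no difference. Leaning 30 to 60 degrees it sits on a square edge that runs along the stick's y.
- stick_notch (a point): The bottom of the push stick's V notch, 11 mm up the stick from push_stick's origin. A firm push across the stick (over 5 N at the foot) can turn it between the fingers; a push along its length does not.
- stick_holder: Fixed wooden holder on the bench, front left of the board: block 80 (x) x 48 (y) x 65 (z) mm on a plate 110 x 80 x 6 mm. In its pocket, 50 x 22 mm, 55 mm deep, the stick stands with 2 mm play a side. Origin at the centre of its underside; the stick's foot is 10 mm and its top 210 mm above the bench. It must rise 55 mm to come out.
- tape_measure: Yellow tape measure, 75 x 89 x 34 mm, a bystander lying on the bench in front of the board. Origin at the centre of its underside.
- hex_keys: Red folding key set, 45 x 78 x 20 mm, a bystander lying on the bench in front of the board. Origin at the centre of its underside.
Things that resemble listed ones, but are neither listed nor needed, are in the scene too. Leave any blue or green look-alike of the offcut alone.

How it is judged:
On the way, in this order (a step that is already met when the one before it is completed fails the run):
1. the offcut lies flat on the board, lengthways along the fence, within 50 mm of it and with its end within 10 mm of the stop, let go (x of offcut in the frame of stop_block between -0.073 and -0.019 m and y of offcut in the frame of stop_block between 0.051 and 0.065 m and z of offcut in the frame of stop_block between -0.003 and 0.003 m and angle between the y axis of offcut and the y axis of stop_block, either way round below 0.2 rad and contact force between offcut and the fingers below 0.1 N), for 0.2 s.
2. the push stick has been pulled clear of its holder and is held in the gripper (z of push_stick in the frame of stick_holder above 0.067 m and contact force between push_stick and the fingers above 1 N and contact force between push_stick and stick_holder below 0.1 N), for 0.2 s.
At the end, for the whole second after the job is handed in: Held for the last second: the gripped stick's notch sits on the offcut's near top edge and pushes over 4 N; offcut bears on the board over 3 N, on the fence over 1 N, flat, flush to the fence (3 mm, 0.03 rad), end within 4 mm of the stop, untouched by the hand (contact force between push_stick and the fingers above 2 N and contact force between push_stick and offcut above 4 N and contact force between offcut and fence above 1 N and contact force between offcut and drilling_board above 3 N and contact force between offcut and the arm below 0.1 N and contact force between offcut and the fingers below 0.1 N and x of stick_notch in the frame of stop_block between -0.06 and -0.033 m and z of stick_notch in the frame of stop_block between 0.02 and 0.042 m and x of offcut in the frame of stop_block between -0.0255 and -0.0195 m and y of offcut in the frame of stop_block between 0.052 and 0.059 m and z of offcut in the frame of stop_block between -0.003 and 0.003 m and angle between the y axis of offcut and the y axis of stop_block, either way round below 0.03 rad and angle between the z axis of offcut and the z axis of stop_block, either way round below 0.03 rad and linear speed of each of offcut, push_stick below 0.01 m/s); the arm keeps its last pose, push and grip.
It fails at once if the tape measure or the key set is shoved more than 30 mm (distance of any of tape_measure, hex_keys from where it was at the start of the episode above 0.03 m).
It also fails if it takes over 51 s, if anything falls off the work surface, if the arm or the gripper's body presses on something with over 40 N, if the wrist force passes 120 N, or if a joint passes its speed limit or range.

## Working session

There is one attempt and no reset: what is moved stays moved. The work goes in short steps, Python scripts to look and compute and a tool call to move; the robot and the scene stay as the last step left them, time stands still between calls to the robot, and variables do not carry over. Pictures are saved under pics/ and viewed, at most 10 in all, crops included, and the job is handed in when it is done.

Besides the shell and the picture viewer there is one more tool, called after "Call:" by a JSON object that holds its "fn" and its "kwargs". play_rows: Moves the arm, as the interface text tells. Its arguments: {"type":"object","properties":{"moves":{"type":"array"},"squeeze":{"type":"number"}},"required":["moves"]}

```bash
mkdir -p pics; cat > h.py <<'E'
import numpy as np, cv2
from station import bot
def cam(n,f=None):
    c=bot.camera(n)
    if f: cv2.imwrite('pics/'+f,c['img'][:,:,::-1])
    return c
def px2w(c,uv,z):
    R=cv2.Rodrigues(np.array(c['rvec'],float))[0];t=np.array(c['tvec'],float).ravel()
    o=-R.T@t; out=[]
    for (u,v),zz in zip(uv,np.broadcast_to(z,len(uv))):
        d=R.T@np.linalg.solve(c['K'],[u,v,1.]); out.append(o+d*(zz-o[2])/d[2])
    return np.array(out)
def w2px(c,P):
    return cv2.projectPoints(np.array(P,float).reshape(-1,3),np.array(c['rvec'],float),np.array(c['tvec'],float),np.array(c['K'],float),None)[0].reshape(-1,2)
E
python3 - <<'E'
from h import *
np.set_printoptions(precision=4,suppress=True)
for n in('top','scene'):
    c=cam(n,n+'0.png');R=cv2.Rodrigues(np.array(c['rvec'],float))[0];print(n,-R.T@np.array(c['tvec']).ravel(),R[2],c['K'][0][0])
s=bot.read_state();print(s,bot.tcp_to_tips)
E
```

```text
top [ 0.392  -0.2005  1.78  ] [ 0.073   0.0048 -0.9973] 551.3608226889622
scene [-0.3068 -0.9657  1.3256] [ 0.5022  0.4502 -0.7384] 619.5120126934219
{'time': 0.1, 'joint_pos': array([-1.2416,  0.3328, -0.0647,  1.4608,  0.0216,  1.3499, -0.0885]), 'qvel': array([ 0.0001, -0.0013, -0.0001, -0.0021,  0.0012,  0.0003, -0.0002]), 'effort': array([  0.0018, -62.4545,   0.0249, -39.0719,  -0.0613,   0.0365,
         0.    ]), 'ee_pos': array([0.2153, 0.5864, 0.2409]), 'eef_rot': array([[-0.9387,  0.3446, -0.0004],
       [ 0.3446,  0.9387, -0.0012],
       [-0.    , -0.0013, -1.    ]]), 'contact_force': array([1.2038, 0.1965, 0.0908]), 'moment': array([ 0.0116, -0.0418,  0.0053]), 'grasp_force': 0.0, 'width': 0.08695530677098938} 0.019
```

View pics/top0.png

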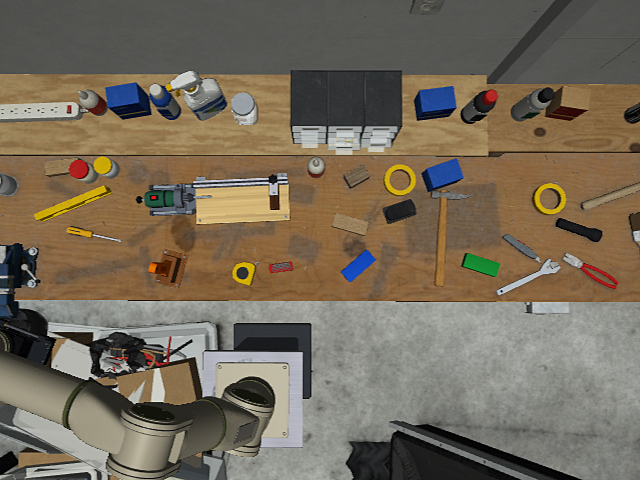

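View pics/scene0.png

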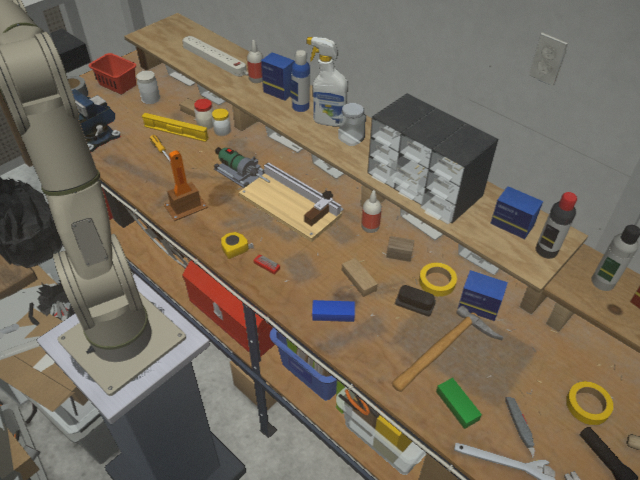

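The top picture shows the board at (195-290, 175-223), the stop with its knob at (274,190) and the stick holder at (167,267). The tape is at (243,272) and the keys at (281,267). There are three pine pieces at (350,223), (357,177) and (60,167). The slim one right of the board, at (350,223), fits the description: the one at (357,177) is the thicker piece further back, and (60,167) is far left. I'll confirm with enlarged crops.

```bash
python3 - <<'E'
import cv2
a=cv2.imread('pics/top0.png');b=cv2.imread('pics/scene0.png')
cv2.imwrite('pics/c1.png',cv2.resize(a[160:290,185:385],None,fx=4,fy=4,interpolation=cv2.INTER_CUBIC))
cv2.imwrite('pics/c2.png',cv2.resize(b[140:300,150:420],None,fx=2.9,fy=2.9,interpolation=cv2.INTER_CUBIC))
cv2.imwrite('pics/c3.png',cv2.resize(a[235:300,130:300],None,fx=4.7,fy=4.7,interpolation=cv2.INTER_CUBIC))
E
```

```text
(no output)
```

View pics/c1.png

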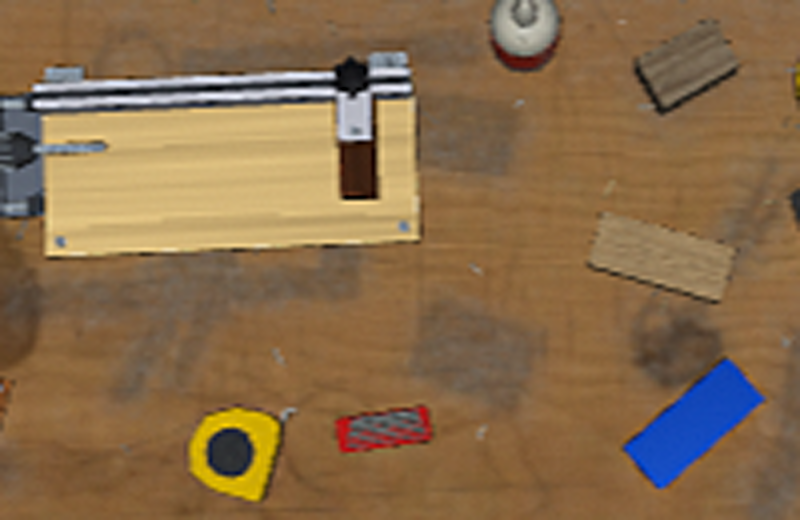

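View pics/c2.png

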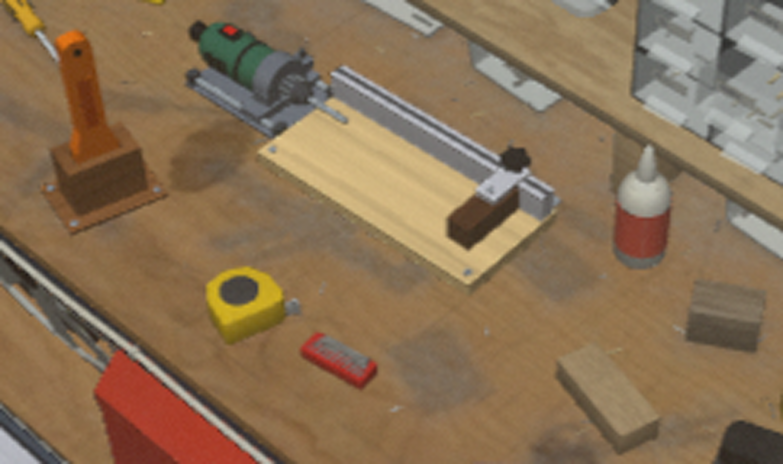

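View pics/c3.png

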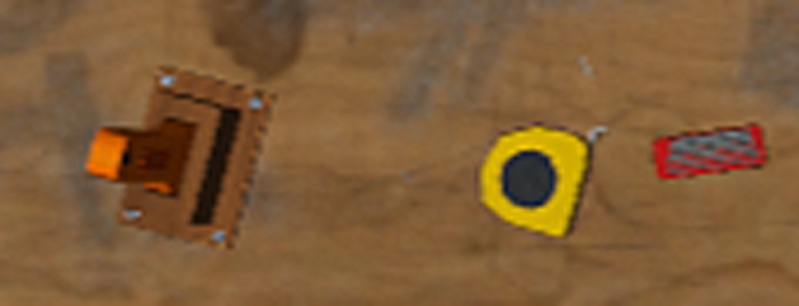

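The crops confirm the offcut: it is a slim light piece about 110x45 at (350,223), while (357,177) is short and blocky. Now I'll compute the poses.

```bash
cat > meas.py <<'E'
from h import *
from scipy.optimize import least_squares
np.set_printoptions(precision=4,suppress=True)
def fit(c,loc,pix,z,guess):
    loc=np.array(loc,float)
    def P(p):
        cs,sn=np.cos(p[2]),np.sin(p[2]);return np.c_[p[0]+cs*loc[:,0]-sn*loc[:,1],p[1]+sn*loc[:,0]+cs*loc[:,1],np.broadcast_to(z,len(loc))]
    r=least_squares(lambda p:(w2px(c,P(p))-pix).ravel(),guess);return r.x,r.fun.reshape(-1,2)
E
python3 - <<'E'
from meas import *
c=bot.camera('top')
m=lambda x,y:(185+(x+.5)/4-.5,160+(y+.5)/4-.5)
m3=lambda x,y:(130+(x+.5)/4.7-.5,235+(y+.5)/4.7-.5)
off=[m(605,213),m(737,248),m(721,298),m(590,262)]  # far-left, far-right, near-right, near-left
p,r=fit(c,[(.0225,.055),(.0225,-.055),(-.0225,-.055),(-.0225,.055)],off,.03,[.6,-.25,-.2]);print('off',p,np.degrees(p[2]),r.round(1).tolist())
bd=[m(47,256),m(419,241),m(45,113),m(413,97)]
p,r=fit(c,[(-.07,.15),(-.07,-.15),(.045,.15),(.045,-.15)],bd,.018,[.6,.2,0]);print('board',p,np.degrees(p[2]),r.round(1).tolist())
print('stop top pts z48',px2w(c,[m(341,199),m(378,199),m(340,140)],.048), 'fence top near edge',px2w(c,[m(33,110),m(340,97)],[.018,.052]))
h=[m3(272,95),m3(232,247),m3(120,218)]
p,r=fit(c,[(.055,-.04),(-.055,-.04),(-.055,.04)],h,.006,[.5,.3,-.25]);print('holder',p,np.degrees(p[2]),r.round(1).tolist())
s=[m3(167,80),m3(256,103),m3(217,237),m3(131,215)]
print('screws c',px2w(c,s,.006).mean(0))
print('stick top',px2w(c,[m3(107,153)],.21),'tape',px2w(c,[m3(530,180)],.034),'keys',px2w(c,[m3(710,152)],.02))
E
```

```text
off [ 0.5559 -0.311  -0.2689] -15.404934693570029 [[-0.2, -0.8], [0.1, -0.4], [0.4, 0.7], [-0.2, 0.5]]
board [0.6324 0.0364 0.0432] 2.4751728955272227 [[-0.1, -0.2], [0.2, -0.3], [-0.5, 0.1], [0.4, 0.3]]
stop top pts z48 [[ 0.5984 -0.0554  0.048 ]
 [ 0.5984 -0.0847  0.048 ]
 [ 0.6454 -0.0542  0.048 ]] fence top near edge [[ 0.6738  0.1963  0.018 ]
 [ 0.6791 -0.0543  0.052 ]]
holder [ 0.414   0.2634 -0.248 ] -14.208529819262763 [[0.4, -0.6], [-0.1, 0.3], [-0.3, 0.3]]
screws c [0.412  0.2658 0.006 ]
stick top [[0.413  0.2643 0.21  ]] tape [[0.3979 0.0311 0.034 ]] keys [[ 0.4171 -0.089   0.02  ]]
```

```bash
cat >> h.py <<'E'
def go(p,ang,s=None):
    "scaled command to world TCP p with tool-y at world angle ang (deg), nearest turn"
    s=s or bot.read_state();R=np.array(s['eef_rot']);d=R.T@(np.array(p)-s['ee_pos'])
    a=np.degrees(np.arctan2(R[1,1],R[0,1]));t=-(ang-a)   # tool z down
    print('cmd',(d/.4).round(4),'turn',round(t/45,4),'| tooly',a.round(2),'pos',np.round(s['ee_pos'],4),'F',np.round(s['contact_force'],1),'w',round(s['width'],4),'g',round(s['grasp_force'],1),'t',round(s['time'],2),'q7',round(s['joint_pos'][6],2))
E
python3 -c "
from h import *
go([.5,.2,.32],27);go([.556,-.311,.12],-15.4)"
```

```text
cmd [-1.0012 -0.6619 -0.1969] turn 0.9521 | tooly 69.84 pos [0.2153 0.5865 0.241 ] F [ 0.4 -0.8  0.1] w 0.0873 g 0.0 t 0.15 q7 -0.09
cmd [-1.5728 -1.8124  0.3043] turn 1.8943 | tooly 69.84 pos [0.2153 0.5865 0.241 ] F [ 0.4 -0.8  0.1] w 0.0873 g 0.0 t 0.15 q7 -0.09
```

Call:
{"fn": "play_rows", "kwargs": {"moves": [[[-0.2,-0.13,-0.2,0.24,1],[-0.4,-0.26,-0.2,0.48,1],[-0.6,-0.4,-0.2,0.7,1],[-0.8,-0.53,-0.2,0.95,1],[-1,-0.66,-0.2,0.95,1],[-1,-0.66,-0.2,0.95,1],[-1,-0.66,-0.2,0.95,1],[-1,-0.66,-0.2,0.95,1]]]}}

```text
time: 1.15
ee_pos: [0.5007, 0.1991, 0.3217]
eef_rot: [[-0.455, 0.89, 0.0], [0.89, 0.455, 0.0], [0.0, 0.0, -1.0]]
contact_force: [1.4, 1.0, 0.3]
width: 0.0872
grasp_force: 0.0
```

```bash
python3 -c "
from h import *
go([.556,-.311,.12],-15.4)"
```

```text
cmd [-1.1984 -0.4578  0.5038] turn 0.9442 | tooly 27.09 pos [0.5007 0.1991 0.3217] F [1.4 1.  0.3] w 0.0872 g 0.0 t 1.15 q7 0.04
```

Call:
{"fn": "play_rows", "kwargs": {"moves": [[[-0.2,-0.07,0.06,0.2,1],[-0.4,-0.14,0.12,0.4,1],[-0.6,-0.21,0.18,0.6,1],[-0.8,-0.28,0.24,0.8,1],[-1,-0.35,0.3,0.94,1],[-1,-0.38,0.4,0.94,1],[-1,-0.42,0.45,0.94,1],[-1,-0.46,0.5,0.94,1]]]}}

```text
time: 2.15
ee_pos: [0.5182, -0.2409, 0.1205]
eef_rot: [[0.263, 0.965, 0.001], [0.965, -0.263, -0.001], [-0.001, 0.001, -1.0]]
contact_force: [0.9, 1.2, -0.8]
width: 0.0873
grasp_force: 0.0
```

```bash
python3 - <<'E'
from h import *
go([.556,-.311,.08],-15.4)
E
```

```text
cmd [-0.1442  0.1371  0.1015] turn 0.0037 | tooly -15.23 pos [ 0.5182 -0.2409  0.1205] F [ 0.9  1.2 -0.8] w 0.0873 g 0.0 t 2.15 q7 0.3
```

Call:
{"fn": "play_rows", "kwargs": {"moves": [[[-0.07,0.07,0,0,1],[-0.144,0.137,0,0,1],[-0.144,0.137,0.06,0,1],[-0.144,0.137,0.12,0,1],[-0.144,0.137,0.18,0,1],[-0.144,0.137,0.235,0,1],[-0.144,0.137,0.235,0,1],[-0.144,0.137,0.235,0,0.1]]], "squeeze": 25}}

```text
time: 3.15
ee_pos: [0.5564, -0.3091, 0.0282]
eef_rot: [[0.262, 0.965, 0.001], [0.965, -0.262, -0.0], [-0.0, 0.001, -1.0]]
contact_force: [-0.5, -0.2, 0.9]
width: 0.0826
grasp_force: 0.0
```

Call:
{"fn": "play_rows", "kwargs": {"moves": [[[0,0,0,0,-0.3],[0,0,0,0,-0.3],[0,0,0,0,-0.3],[0,0,0,0,-0.3],[0,0,0,0,-0.3],[0,0,-0.05,0,-0.3],[0,0,-0.15,0,-0.3],[0,0,-0.25,0,-0.3]]]}}

```text
time: 4.15
ee_pos: [0.5558, -0.309, 0.1298]
eef_rot: [[0.263, 0.965, 0.0], [0.965, -0.263, -0.0], [-0.0, 0.0, -1.0]]
contact_force: [1.3, -0.9, -1.7]
width: 0.045
grasp_force: 25.0
```

```bash
python3 - <<'E'
from meas import *
cam('scene','s1.png');cam('top','t1.png')
a=cv2.imread('pics/t1.png');b=cv2.imread('pics/s1.png')
cv2.imwrite('pics/j1.png',np.hstack([cv2.resize(a[170:270,270:400],(390,300)),cv2.resize(b[220:320,310:440],(390,300))]))
go([.6226,.02,.12],2.5)
E
```

```text
cmd [ 0.8398 -0.0617  0.0324] turn -0.3942 | tooly -15.24 pos [ 0.558  -0.3106  0.1335] F [-0.1  0.1 -1.4] w 0.0444 g 25.0 t 4.25 q7 0.42
```

View pics/j1.png

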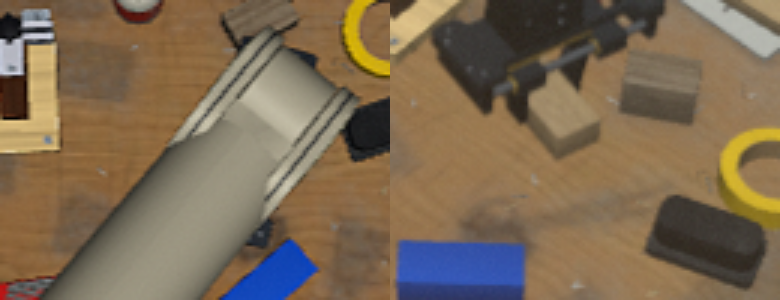

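Call:
{"fn": "play_rows", "kwargs": {"moves": [[[0.05,0,-0.15,-0.1,-0.3],[0.2,-0.01,-0.2,-0.2,-0.3],[0.35,-0.02,-0.2,-0.3,-0.3],[0.5,-0.04,-0.2,-0.39,-0.3],[0.65,-0.05,-0.2,-0.39,-0.3],[0.77,-0.06,-0.15,-0.39,-0.3],[0.84,-0.06,-0.05,-0.39,-0.3],[0.84,-0.06,0.02,-0.39,-0.3]]]}}

```text
time: 5.25
ee_pos: [0.6206, 0.0254, 0.118]
eef_rot: [[-0.045, 0.999, -0.001], [0.999, 0.045, 0.001], [0.001, -0.001, -1.0]]
contact_force: [1.1, -0.9, -1.4]
width: 0.0451
grasp_force: 25.0
```

```bash
python3 - <<'E'
from meas import *
cam('scene','s2.png');cam('top','t2.png')
a=cv2.imread('pics/t2.png');b=cv2.imread('pics/s2.png')
cv2.imwrite('pics/j2.png',np.hstack([cv2.resize(a[160:240,185:315],(390,240),interpolation=2),cv2.resize(b[150:260,220:360],(400,314),interpolation=2)[:240]]))
go([.6226,.02,.05],2.5)
E
```

```text
cmd [-0.0054  0.0099  0.1667] turn -0.0025 | tooly 2.39 pos [0.6189 0.0221 0.1167] F [-1.9 -0.6 -0.7] w 0.0452 g 25.0 t 5.35 q7 0.11
```

View pics/j2.png

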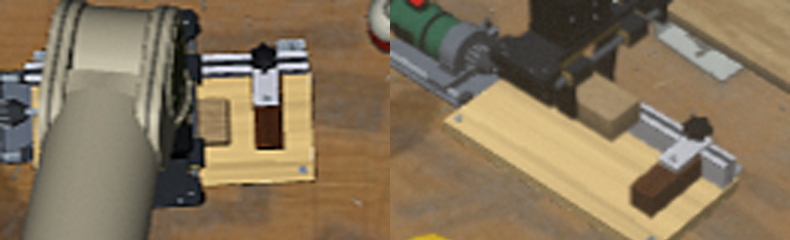

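Call:
{"fn": "play_rows", "kwargs": {"moves": [[[-0.005,0.005,0.05,0,-0.3],[-0.005,0.005,0.1,0,-0.3],[-0.005,0.005,0.14,0,-0.3],[-0.005,0.005,0.172,0,-0.3],[-0.015,0.005,0.172,0,-0.3],[-0.025,0.005,0.172,0,-0.3],[-0.035,0.005,0.172,0,-0.3],[-0.04,0.005,0.172,0,-0.3]]]}}

```text
time: 6.35
ee_pos: [0.6239, 0.0054, 0.0512]
eef_rot: [[-0.04, 0.999, 0.001], [0.999, 0.04, 0.0], [0.0, 0.001, -1.0]]
contact_force: [-0.2, -0.7, -1.0]
width: 0.045
grasp_force: 25.0
```

```bash
python3 - <<'E'
from meas import *
cam('scene','s3.png');a=cv2.imread('pics/t2.png');b=cv2.imread('pics/s3.png')
cv2.imwrite('pics/j3.png',cv2.resize(b[150:250,230:360],(780,600),interpolation=2))
go([.6226,.0015,.046],2.5)
E
```

```text
cmd [-0.0092 -0.0035  0.0128] turn -0.0042 | tooly 2.31 pos [0.6239 0.0052 0.0511] F [-0.2  0.2 -0.7] w 0.0446 g 25.0 t 6.4 q7 0.17
```

View pics/j3.png

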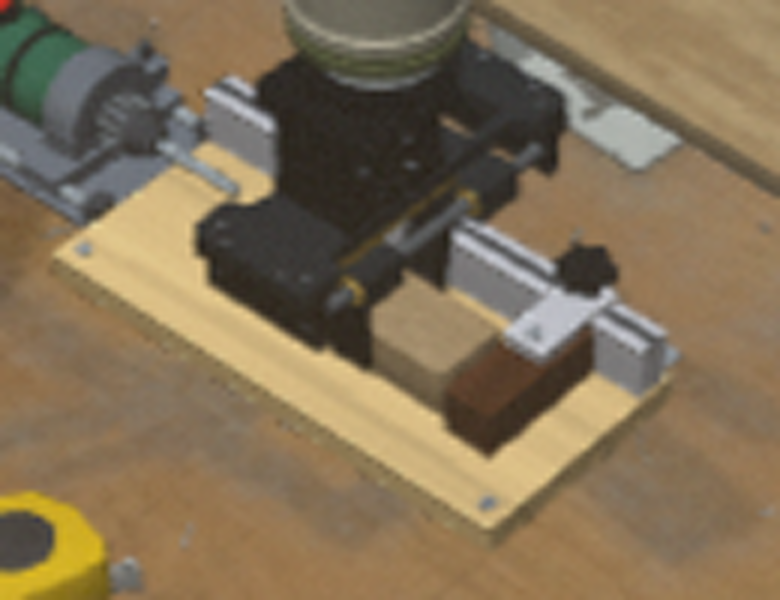

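The crop shows the offcut held just above the board, end nearly at the stop (~(470,350)). I'll lower it and nudge it to the stop.

Call:
{"fn": "play_rows", "kwargs": {"moves": [[[0,0,0.006,0,-0.3],[0,0,0.01,0,-0.3],[0,0,0.01,0,-0.3],[-0.004,0,0.01,0,-0.3],[-0.008,0,0.01,0,-0.3],[-0.01,0,0.01,0,-0.3],[-0.012,0,0.01,0,-0.3],[-0.012,0,0.01,0,-0.3]]]}}

```text
time: 7.4
ee_pos: [0.6237, 0.0029, 0.0468]
eef_rot: [[-0.042, 0.999, -0.0], [0.999, 0.042, 0.002], [0.002, -0.0, -1.0]]
contact_force: [-2.0, 6.3, 1.4]
width: 0.0445
grasp_force: 25.0
```

Call:
{"fn": "play_rows", "kwargs": {"moves": [[[0.004,0,0.003,0,-0.3],[0.004,0,0.004,0,-0.3],[0.004,0,0.004,0,0.3],[0.004,0,0.004,0,0.35],[0.004,0,0.004,0,0.35],[0.004,0,-0.05,0,0.35],[0.004,0,-0.15,0,0.35],[0.004,0,-0.28,0,0.35]]]}}

```text
time: 8.4
ee_pos: [0.623, 0.0024, 0.159]
eef_rot: [[-0.041, 0.999, -0.002], [0.999, 0.041, -0.001], [-0.001, -0.002, -1.0]]
contact_force: [0.7, 0.5, 0.1]
width: 0.0588
grasp_force: 0.0
```

```bash
python3 - <<'E'
from meas import *
go([.46,.18,.32],40);go([.413,.265,.26],75.8)
E
```

```text
cmd [ 0.4599 -0.3901 -0.4019] turn -0.8371 | tooly 2.33 pos [0.623  0.0024 0.159 ] F [0.7 0.5 0.1] w 0.0588 g 0.0 t 8.4 q7 0.13
cmd [ 0.6771 -0.4985 -0.2518] turn -1.6327 | tooly 2.33 pos [0.623  0.0024 0.159 ] F [0.7 0.5 0.1] w 0.0588 g 0.0 t 8.4 q7 0.13
```

Call:
{"fn": "play_rows", "kwargs": {"moves": [[[0.0,0,-0.15,-0.2,1],[0.06,-0.05,-0.3,-0.4,1],[0.15,-0.13,-0.4,-0.6,1],[0.27,-0.23,-0.4,-0.8,1],[0.37,-0.31,-0.4,-1,1],[0.46,-0.39,-0.4,-1,1],[0.46,-0.39,-0.4,-1,1],[0.46,-0.39,-0.4,-1,1]]]}}

```text
time: 9.4
ee_pos: [0.4608, 0.1794, 0.3188]
eef_rot: [[-0.735, 0.678, 0.0], [0.678, 0.735, -0.0], [-0.0, 0.0, -1.0]]
contact_force: [0.4, 0.6, -0.0]
width: 0.0869
grasp_force: 0.0
```

```bash
python3 - <<'E'
from meas import *
cam('top','t4.png');cam('scene','s4.png')
a=cv2.imread('pics/t4.png');b=cv2.imread('pics/s4.png')
cv2.imwrite('pics/j4.png',np.hstack([cv2.resize(a[165:235,225:300],(400,373),interpolation=2),cv2.resize(b[165:235,270:345],(400,373),interpolation=2)]))
go([.413,.265,.26],75.8)
E
```

```text
cmd [0.2345 0.0762 0.1467] turn -0.6353 | tooly 47.21 pos [0.4611 0.1789 0.3187] F [ 0.1 -0.1 -0.2] w 0.0872 g 0.0 t 9.5 q7 0.36
```

View pics/j4.png

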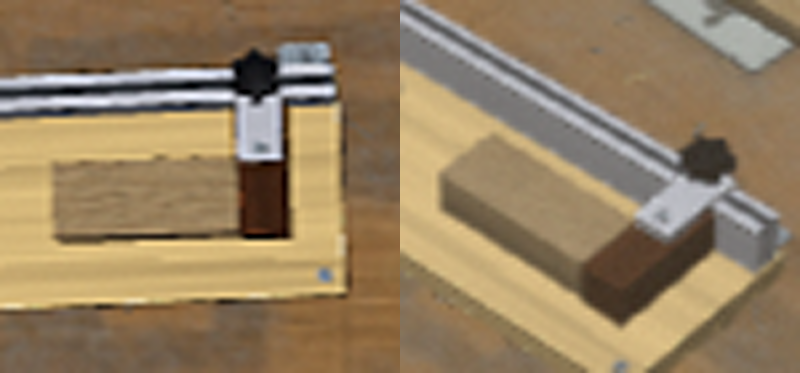

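The placing is good: end at the stop (crop col 238), parallel to the fence, near edge level with the stop's. Now the stick.

Call:
{"fn": "play_rows", "kwargs": {"moves": [[[0.08,0.025,0.05,-0.22,1],[0.16,0.05,0.1,-0.44,1],[0.235,0.076,0.14,-0.635,1],[0.235,0.076,0.14,-0.635,1],[0.235,0.076,0.15,-0.635,1],[0.235,0.076,0.22,-0.635,1],[0.235,0.076,0.29,-0.635,1],[0.235,0.076,0.345,-0.635,1]]]}}

```text
time: 10.5
ee_pos: [0.4129, 0.2647, 0.18]
eef_rot: [[-0.969, 0.247, 0.0], [0.247, 0.969, -0.0], [-0.0, 0.0, -1.0]]
contact_force: [0.6, -0.5, 0.6]
width: 0.087
grasp_force: 0.0
```

Call:
{"fn": "play_rows", "kwargs": {"moves": [[[0,0,0,0,0],[0,0,0,0,-0.5],[0,0,0,0,-1],[0,0,0,0,-1],[0,0,0,0,-1],[0,0,0,0,-1],[0,0,0,0,-1],[0,0,0,0,-1]]], "squeeze": 30}}

```text
time: 11.5
ee_pos: [0.4119, 0.2662, 0.1807]
eef_rot: [[-0.97, 0.243, -0.0], [0.243, 0.97, 0.0], [0.0, 0.0, -1.0]]
contact_force: [-0.9, -1.2, 0.5]
width: 0.0177
grasp_force: 30.0
```

```bash
python3 - <<'E'
from meas import *
go([.413,.2645,.26],75.8);print(bot.read_state()['joint_pos'],bot.read_state()['moment'])
E
```

```text
cmd [-0.0038 -0.0034 -0.1981] turn 0.0027 | tooly 75.92 pos [0.4119 0.2662 0.1807] F [-0.9 -1.2  0.5] w 0.0177 g 30.0 t 11.5 q7 0.67
[-0.8598  0.0764  0.2023  1.8991 -0.0167  1.1677  0.6736] [-0.022   0.0333  0.0029]
```

Call:
{"fn": "play_rows", "kwargs": {"moves": [[[0,0,-0.05,0,-1],[0,0,-0.1,0,-1],[0,0,-0.15,0,-1],[0,0,-0.19,0,-1],[0,0,-0.2,0,-1],[0,0,-0.2,0,-1],[0,0,-0.2,0,-1],[0,0,-0.2,0,-1]]]}}

```text
time: 12.5
ee_pos: [0.4117, 0.266, 0.2602]
eef_rot: [[-0.97, 0.243, -0.001], [0.243, 0.97, -0.001], [0.001, -0.001, -1.0]]
contact_force: [-0.8, -1.0, -1.3]
width: 0.018
grasp_force: 30.0
```

Call:
{"fn": "play_rows", "kwargs": {"moves": [[[-0.06,0,0,0,-1],[-0.12,0,0,0,-1],[-0.18,0,0,0,-1],[-0.18,0,0,0,-1],[-0.18,0,0.05,0,-1],[-0.18,0,0.1,0,-1],[-0.18,0,0.15,0,-1],[-0.18,0,0.15,0,-1]]]}}

```text
time: 13.5
ee_pos: [0.4802, 0.2486, 0.1994]
eef_rot: [[-0.97, 0.243, -0.003], [0.243, 0.97, -0.001], [0.002, -0.002, -1.0]]
contact_force: [0.1, 0.0, -1.0]
width: 0.018
grasp_force: 30.0
```

```bash
python3 - <<'E'
from meas import *
for i in range(3): s=bot.read_state()
go([.413,.2645,.26],75.8)
hx=np.array([np.cos(-.248),np.sin(-.248)]);print('holder-frame x',(np.array(s['ee_pos'][:2])-[.413,.2645])@hx)
th=np.radians(np.arange(0,61,5));x=.04+.02*np.cos(th)-.135*np.sin(th);z=.065+.02*np.sin(th)+.135*np.cos(th)
print(np.c_[np.degrees(th),x,z])
E
```

```text
cmd [ 0.1731 -0.0025 -0.1511] turn 0.0036 | tooly 75.96 pos [0.4802 0.2486 0.1994] F [ 0.1  0.  -1. ] w 0.018 g 30.0 t 13.5 q7 0.8
holder-frame x 0.06909054801534592
[[ 0.      0.06    0.2   ]
 [ 5.      0.0482  0.2012]
 [10.      0.0363  0.2014]
 [15.      0.0244  0.2006]
 [20.      0.0126  0.1987]
 [25.      0.0011  0.1958]
 [30.     -0.0102  0.1919]
 [35.     -0.021   0.1871]
 [40.     -0.0315  0.1813]
 [45.     -0.0413  0.1746]
 [50.     -0.0506  0.1671]
 [55.     -0.0591  0.1588]
 [60.     -0.0669  0.1498]]
```

Call:
{"fn": "play_rows", "kwargs": {"moves": [[[0.022,0,0,0,-1],[0.04,0,-0.002,0,-1],[0.06,0,-0.004,0,-1],[0.08,0,-0.005,0,-1],[0.1,0,-0.004,0,-1],[0.12,0,-0.002,0,-1],[0.14,0,0.002,0,-1],[0.14,0,0.002,0,-1]]], "squeeze": 20}}

```text
time: 14.5
ee_pos: [0.4264, 0.2627, 0.1998]
eef_rot: [[-0.97, 0.242, -0.001], [0.242, 0.97, 0.0], [0.001, 0.0, -1.0]]
contact_force: [0.5, 0.9, -0.5]
width: 0.0178
grasp_force: 20.0
```

```bash
cat >> h.py <<'E'
def lean(hx,f=None,thick=.018):
    "fit lean of stick in vertical plane along world unit vector hx through the TCP, from orange mask in scene cam"
    from scipy.optimize import minimize
    s=bot.read_state();c=cam('scene',f);img=cv2.cvtColor(c['img'],cv2.COLOR_RGB2HSV)
    m=cv2.inRange(img,(5,170,60),(16,255,255));n,l,st,_=cv2.connectedComponentsWithStats(m)
    P0=np.array(s['ee_pos']);u0=w2px(c,[P0])[0]
    lo=np.maximum(u0-90,0).astype(int);mm=np.zeros_like(m);mm[lo[1]:int(u0[1]+90),lo[0]:int(u0[0]+90)]=m[lo[1]:int(u0[1]+90),lo[0]:int(u0[0]+90)]
    ys,xs=np.nonzero(mm);hy=np.array([-hx[1],hx[0],0]);hx=np.array([*hx,0])
    best=None
    def rend(th,a):
        ax=-np.sin(th)*hx+np.array([0,0,np.cos(th)]);nx=np.cos(th)*hx+np.array([0,0,np.sin(th)])
        r=np.zeros_like(m)
        prof=[(0,23),(30,23),(85,15),(200,15)]
        for (s1,w1),(s2,w2) in zip(prof,prof[1:]):
            q=[P0+ax*(ss/1000-a)+nx*sx*w/1000+hy*sy*thick/2 for ss,w in((s1,w1),(s2,w2)) for sx in(-1,1) for sy in(-1,1)]
            cv2.fillConvexPoly(r,cv2.convexHull(np.round(w2px(c,q)).astype(np.int32)),255)
        return r
    out=[]
    for th in range(-10,75,2):
        for a in(.16,.165,.17,.175,.18):
            r=rend(np.radians(th),a);i=((r>0)&(mm>0)).sum();out.append((i/((r>0)|(mm>0)).sum(),th,a))
    out.sort(reverse=True);print('lean fits',[(round(float(o[0]),3),o[1],o[2]) for o in out[:5]],'npx',len(xs))
E
python3 - <<'E'
from meas import *
go([.373,.2746,.1746],75.8);
hx=np.array([np.cos(-.248),np.sin(-.248)]);s=bot.read_state();print('holder-frame x',(np.array(s['ee_pos'][:2])-[.413,.2645])@hx)
lean(hx,'s5.png')
E
```

```text
cmd [ 0.1368 -0.0036  0.0631] turn 0.004 | tooly 75.98 pos [0.4264 0.2627 0.1998] F [ 0.5  0.9 -0.5] w 0.0178 g 20.0 t 14.5 q7 0.7
holder-frame x 0.013468831378222567
lean fits [(0.595, 20, 0.17), (0.588, 20, 0.165), (0.584, 20, 0.175), (0.567, 22, 0.17), (0.566, 20, 0.18)] npx 475
```

Call:
{"fn": "play_rows", "kwargs": {"moves": [[[0.015,0,0.005,0,-1],[0.031,0,0.01,0,-1],[0.059,0,0.02,0,-1],[0.086,0,0.032,0,-1],[0.112,0,0.046,0,-1],[0.137,0,0.063,0,-1],[0.15,0,0.074,0,-1],[0.15,0,0.074,0,-1]]]}}

```text
time: 15.55
ee_pos: [0.3684, 0.2769, 0.1698]
eef_rot: [[-0.97, 0.243, -0.001], [0.243, 0.97, -0.0], [0.001, -0.001, -1.0]]
contact_force: [0.3, -0.2, -1.4]
width: 0.0177
grasp_force: 20.0
```

```bash
python3 - <<'E'
from meas import *
go([.42,.15,.30],92.5)
hx=np.array([np.cos(-.248),np.sin(-.248)]);s=bot.read_state();print('holder-frame x',(np.array(s['ee_pos'][:2])-[.413,.2645])@hx)
lean(hx,'s6.png')
E
```

```text
cmd [-0.2018 -0.2766 -0.3256] turn -0.3678 | tooly 75.95 pos [0.3684 0.2769 0.1698] F [ 0.3 -0.2 -1.4] w 0.0177 g 20.0 t 15.55 q7 0.59
holder-frame x -0.04626281622002935
lean fits [(0.538, 48, 0.18), (0.538, 48, 0.17), (0.534, 50, 0.18), (0.53, 50, 0.165), (0.53, 50, 0.175)] npx 510
```

Call:
{"fn": "play_rows", "kwargs": {"moves": [[[-0.02,0,-0.1,0,-1],[-0.04,0,-0.22,0,-1],[-0.1,-0.1,-0.26,-0.12,-1],[-0.17,-0.22,-0.26,-0.24,-1],[-0.24,-0.36,-0.26,-0.37,-1],[-0.3,-0.5,-0.26,-0.37,-1],[-0.345,-0.635,-0.24,-0.37,-1],[-0.345,-0.635,-0.225,-0.37,-1]]], "squeeze": 60}}

```text
time: 16.6
ee_pos: [0.4409, -0.0076, 0.26]
eef_rot: [[-0.999, -0.037, -0.001], [-0.037, 0.999, 0.0], [0.001, 0.0, -1.0]]
contact_force: [-0.1, 0.5, -1.3]
width: 0.0176
grasp_force: 60.0
```

```bash
python3 - <<'E'
from meas import *
go([.45,-.006,.19],92.5)
lean(np.array([np.cos(.0432),np.sin(.0432)]),'s7.png')
cam('top','t7.png')
c=bot.camera('top')
m=lambda x,y:(225+(x+.5)*75/400-.5,165+(y+.5)*70/373-.5)
print(px2w(c,[m(60,238),m(238,233),m(240,235),m(55,163),m(238,157)],.048))
E
```

```text
cmd [-0.0229  0.003   0.175 ] turn -0.0083 | tooly 92.13 pos [ 0.4409 -0.0076  0.26  ] F [-0.1  0.5 -1.3] w 0.0176 g 60.0 t 16.6 q7 1.46
lean fits [(0.405, 48, 0.175), (0.391, 48, 0.17), (0.39, 48, 0.18), (0.388, 50, 0.17), (0.387, 50, 0.175)] npx 338
[[ 0.5985  0.0523  0.048 ]
 [ 0.6017 -0.0533  0.048 ]
 [ 0.6005 -0.0545  0.048 ]
 [ 0.6434  0.0558  0.048 ]
 [ 0.6472 -0.0529  0.048 ]]
```

Call:
{"fn": "play_rows", "kwargs": {"moves": [[[-0.01,0.003,0.05,-0.008,-1],[-0.02,0.006,0.1,-0.008,-1],[-0.03,0.009,0.15,-0.008,-1],[-0.043,0.009,0.205,-0.008,-1],[-0.043,0.009,0.205,-0.008,-1],[-0.055,0.009,0.217,-0.008,-1],[-0.067,0.009,0.229,-0.008,-1],[-0.077,0.009,0.239,-0.008,-1]]]}}

```text
time: 17.75
ee_pos: [0.4724, 0.0021, 0.1648]
eef_rot: [[-0.999, -0.051, 0.001], [-0.051, 0.999, 0.0], [-0.001, 0.0, -1.0]]
contact_force: [-0.1, -0.3, -1.1]
width: 0.0178
grasp_force: 60.0
```

```bash
python3 - <<'E'
from meas import *
go([.480,-.004,.156],92.5)
lean(np.array([np.cos(.0432),np.sin(.0432)]),'s8.png')
b=cv2.imread('pics/s8.png')
cv2.imwrite('pics/j8.png',cv2.resize(b[125:255,200:350],(690,598),interpolation=2))
E
```

```text
cmd [-0.0182 -0.0161  0.0221] turn 0.0097 | tooly 92.94 pos [0.4724 0.0021 0.1648] F [-0.1 -0.3 -1.1] w 0.0178 g 60.0 t 17.75 q7 1.55
lean fits [(0.279, 48, 0.175), (0.277, 48, 0.18), (0.271, 48, 0.165), (0.271, 48, 0.17), (0.271, 50, 0.175)] npx 424
```

View pics/j8.png

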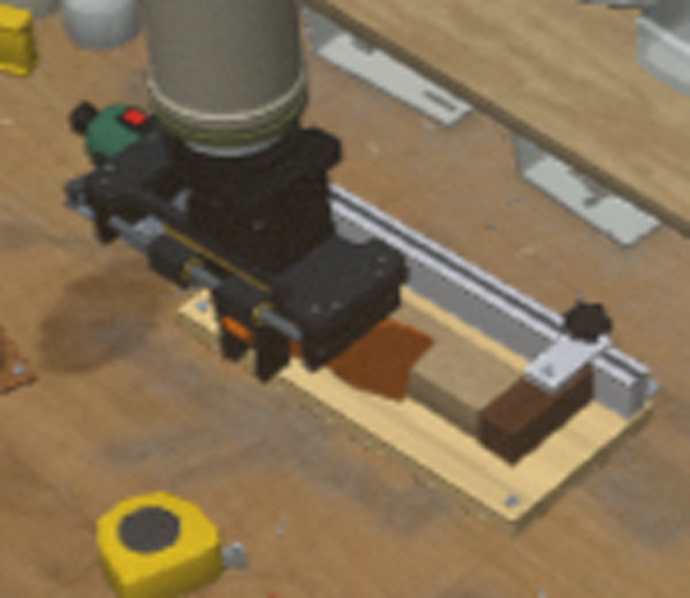

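The picture shows the leaning foot with its notch (~(415,370)) facing the offcut's near top edge, correctly oriented. I'll approach along the slant.

Call:
{"fn": "play_rows", "kwargs": {"moves": [[[-0.004,-0.004,0.003,0,-1],[-0.007,-0.008,0.006,0,-1],[-0.01,-0.012,0.01,0,-1],[-0.014,-0.012,0.014,0,-1],[-0.017,-0.012,0.017,0,-1],[-0.02,-0.012,0.02,0,-1],[-0.023,-0.012,0.023,0,-1],[-0.023,-0.012,0.023,0,-1]]]}}

```text
time: 18.8
ee_pos: [0.4811, -0.0024, 0.1565]
eef_rot: [[-0.999, -0.051, -0.001], [-0.051, 0.999, 0.001], [0.001, 0.001, -1.0]]
contact_force: [-11.4, -0.6, 15.1]
width: 0.0174
grasp_force: 60.0
```

```bash
python3 - <<'E'
from meas import *
go([.515,-.004,.156],92.5)
E
```

```text
cmd [-0.0845 -0.0083  0.0013] turn 0.0093 | tooly 92.92 pos [ 0.4811 -0.0024  0.1565] F [-11.4  -0.6  15.1] w 0.0174 g 60.0 t 18.8 q7 1.58
```

Call:
{"fn": "play_rows", "kwargs": {"moves": [[[0,0,-0.004,0,-1],[-0.005,0,-0.004,0,-1],[-0.012,0,-0.004,0,-1],[-0.02,0,-0.004,0,-1],[-0.028,0,-0.004,0,-1],[-0.036,0,-0.004,0,-1],[-0.044,0,-0.004,0,-1],[-0.05,0,-0.004,0,-1]]]}}

```text
time: 19.8
ee_pos: [0.5013, -0.0014, 0.1572]
eef_rot: [[-0.999, -0.051, -0.001], [-0.051, 0.999, 0.0], [0.001, 0.0, -1.0]]
contact_force: [-6.0, -0.3, 6.1]
width: 0.0177
grasp_force: 60.0
```

```bash
python3 - <<'E'
from meas import *
go([.515,-.004,.156],92.5)
lean(np.array([np.cos(.0432),np.sin(.0432)]),'s9.png')
E
```

```text
cmd [-0.034  -0.0084  0.003 ] turn 0.0096 | tooly 92.93 pos [ 0.5013 -0.0014  0.1572] F [-6.  -0.3  6.1] w 0.0177 g 60.0 t 19.8 q7 1.61
lean fits [(0.282, 48, 0.17), (0.281, 48, 0.165), (0.273, 48, 0.16), (0.272, 48, 0.18), (0.269, 48, 0.175)] npx 373
```

Call:
{"fn": "play_rows", "kwargs": {"moves": [[[-0.005,0,0,0,-1],[-0.01,0,0,0,-1],[-0.015,0,0,0,-1],[-0.02,0,0,0,-1],[-0.025,0,0,0,-1],[-0.03,0,0,0,-1],[-0.035,0,0,0,-1],[-0.035,0,0,0,-1]]]}}

```text
time: 20.85
ee_pos: [0.5125, -0.0012, 0.1577]
eef_rot: [[-0.999, -0.05, -0.007], [-0.05, 0.999, 0.001], [0.007, 0.001, -1.0]]
contact_force: [-27.5, -1.7, 29.3]
width: 0.0177
grasp_force: 60.0
```

```bash
python3 - <<'E'
from meas import *
for n in('top','scene'):
    c=cam(n,n+'f.png');g=cv2.GaussianBlur(c['img'],(3,3),0).astype(np.float32)
    O=np.array([.680,-.052,.018]);a=.0455;X=np.array([np.cos(a),np.sin(a),0]);Y=np.array([-np.sin(a),np.cos(a),0])
    def prof(pts):
        q=w2px(c,pts).astype(np.float32);v=cv2.remap(g,q[:,0].reshape(-1,1),q[:,1].reshape(-1,1),1);return v[:,0,:].astype(int).tolist()
    ys=np.arange(-12,132,4)/1000;print(n,'along y at x=-30');print([(int(y*1000),*v) for y,v in zip(ys,prof([O+X*-.03+Y*y+[0,0,.03] for y in ys]))])
    for yy in(.025,.09):
        xs=np.arange(-64,12,4)/1000;print('along x at y',yy);print([(int(x*1000),*v) for x,v in zip(xs,prof([O+X*x+Y*yy+[0,0,.03] for x in xs]))])
go([.515,-.004,.156],92.5)
lean(np.array([np.cos(.0432),np.sin(.0432)]))
E
```

```text
top along y at x=-30
[(-12, 155, 161, 172), (-8, 176, 181, 192), (-4, 189, 191, 202), (0, 166, 160, 161), (4, 139, 119, 94), (8, 146, 121, 84), (12, 150, 125, 90), (16, 149, 124, 89), (20, 150, 125, 90), (24, 154, 129, 93), (28, 156, 131, 94), (32, 156, 132, 95), (36, 154, 130, 93), (40, 151, 127, 91), (44, 148, 124, 90), (48, 135, 106, 73), (52, 131, 72, 32), (56, 154, 63, 5), (60, 166, 68, 0), (64, 167, 67, 0), (68, 164, 76, 19), (72, 155, 106, 65), (76, 150, 125, 90), (80, 151, 127, 92), (84, 149, 125, 90), (88, 149, 124, 90), (92, 150, 125, 91), (96, 152, 126, 91), (100, 152, 127, 90), (104, 151, 126, 90), (108, 155, 129, 92), (112, 182, 154, 104), (116, 206, 177, 116), (120, 208, 179, 118), (124, 207, 178, 118), (128, 207, 178, 118)]
along x at y 0.025
[(-64, 207, 178, 118), (-60, 209, 179, 119), (-56, 214, 184, 122), (-52, 200, 172, 114), (-48, 128, 108, 72), (-44, 110, 91, 65), (-40, 148, 124, 91), (-36, 155, 130, 95), (-32, 154, 129, 94), (-28, 154, 129, 93), (-24, 151, 126, 91), (-20, 153, 128, 93), (-16, 151, 127, 91), (-12, 152, 127, 92), (-8, 156, 132, 94), (-4, 144, 121,
[... 1578 characters left out ...]
5, 143, 128), (4, 167, 164, 164), (8, 162, 162, 167)]
along x at y 0.09
[(-64, 92, 55, 29), (-60, 92, 56, 30), (-56, 93, 58, 31), (-52, 94, 58, 31), (-48, 97, 58, 31), (-44, 97, 58, 31), (-40, 96, 58, 32), (-36, 95, 59, 33), (-32, 98, 60, 32), (-28, 105, 63, 32), (-24, 113, 67, 33), (-20, 115, 76, 44), (-16, 123, 95, 65), (-12, 132, 112, 84), (-8, 133, 114, 87), (-4, 130, 114, 90), (0, 134, 124, 112), (4, 156, 154, 154), (8, 157, 158, 163)]
cmd [-0.0061 -0.0075  0.0042] turn 0.0087 | tooly 92.89 pos [ 0.5124 -0.0011  0.1577] F [-27.   -2.2  28.6] w 0.0177 g 60.0 t 20.95 q7 1.62
lean fits [(0.278, 48, 0.175), (0.278, 48, 0.165), (0.277, 48, 0.17), (0.274, 50, 0.165), (0.27, 48, 0.18)] npx 372
```

The profiles show the offcut flush: its near edge is at the same x at both ends, and it spans y≈2..112 from the stop. The push is steady at about 39 N along the stick.

```bash
python3 -c "
from station import bot
print(bot.finish_job())"
```

```text
the job is handed in; nothing more can be done
None
```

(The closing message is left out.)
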